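Stow the last wax knife in the instrument cassette

ROBOT

A 6-joint arm with a two-finger parallel gripper is mounted at the origin on a cart in front of the work surface, level with it; the furniture and walls round the work are solid. World frame = base frame: x ahead of the robot, y to its left, z up, the work surface at z = 0. Lengths are in m, angles in rad, forces in N, time in s.
With the tool pointing down it reaches from about 0.35 to 0.8 m from the base axis. Payload 7.3 kg.
Tool frame: the origin (TCP) lies between the finger pads; the fingertips stand 25 mm ahead of it and the grasp point (between the pads) lies 6 mm ahead of it (r.tip_extent is the distance from the TCP to the fingertips, in m); z points along the fingers, y is the line along which they close (so a half turn about z gives the same grasp; the last joint's range is limited). The gripper opens to 85 mm and grips with 20 to 120 N. Pads are 22 mm wide; open, the fingers measure 114 mm over their backs; the gripper's body (76 mm by 85 mm) begins 54 mm behind the grasp point. The pads swing forward as they close: fully open they stand 13 mm farther back than shut.
Start: joints at [0.998, 0.342, 1.524, -0, 1.275, -0.146], TCP at [0.217, 0.478, 0.256] pointing down, gripper open.
Joint ranges: [-2.53, 2.53], [-0.77, 2.02], [0.04, 2.7], [-1, 4.14], [0.28, 2.66], [-3.11, 3.11]. Speed limits (rad/s): [2.57, 2.57, 3.14, 3.14, 3.14, 3.14].

INTERFACE

Orientations are given as a unit quaternion [x, y, z, w].
In Python, from workcell import r, command_gripper, optics gives the robot as it stands. The module is installed in compiled form; this text tells all that it offers. Calls block until the motion is done:
- r.reach(position, orientation): joint-space move of the TCP to a pose.
- r.move_straight(position, orientation=None, speed=0.15, max_force=None): straight line of the TCP; orientation=None keeps the orientation; speed is the mean speed in m/s. With max_force (N) it stops when the force on the tool has changed by that much, and returns True; else False.
- r.movej(angles): joint-space move.
- command_gripper(opening, force=None): finger opening in m; force is the grip in N (None keeps the last); returns when the fingers have stopped.
- r.hold(seconds).
- r.solve_ik(position, orientation): joint angles nearest the present ones, or None.
- r.read_state(): the state.
- optics.get_image(name): name is "side" or "top" or "wrist"; returns (picture, depth): 480x640x3 uint8, red, green, blue; 480x640 float32, m along the optical axis (not along the pixel's ray), 0 where there is no reading.
- optics.camera_model(name): a dict with "K" (3x3 intrinsics, pixels), "R" (3x3) and "t" (3): a world point X has camera coordinates R X + t; the wrist camera has in their place "tool_from_camera" (4x4, takes a point from camera to tool coordinates, whose origin is the TCP and whose axes are the flange's). Camera axes: x right, y down, z forward; pixel columns grow to the right and rows downward; lengths in m; the calibration is good to about 2 mm. A picture is of the moment at which its call begins: read the wrist's pose just before it. camera_model takes no time and is no camera call.
A pose or a line that the arm cannot do raises r.PlanningError and nothing moves.
- r.finish_job(): hands the job in; it is judged then, once.
The state is a dict: "time_s": time; "joint_positions": joint angles; "dq": joint speeds; "tau": joint torques, N m; "eef_pos": TCP position; "eef_rot": TCP orientation; "contact_force": force on the tool from outside, world axes, zero at the start; "torque": the same for the moment, N m; "grip_width": finger opening in m; "grip_force": force on a finger pad.
Only numpy, scipy, OpenCV 4.12 (cv2) and the standard library are available. Lean on these libraries where they do the work, as an engineer would, in place of code of your own. Each camera call takes 0.05 s, during which the arm holds its last target. There are 200 camera calls.

TASK

Put away the last wax knife: pull it up out of the wooden tool block and, without dropping it, lay it down flat on the bench, let go, and take it again across the middle of its handle, because the walls of the cassette leave no room for a hand at the end of the knife. Set it down in the empty middle place of the steel instrument cassette, seated in the notches of both rails and with its blade pointing the same way as the other two, and let go; then swing the wire bail fully down over the three handles. Leave the marker and the screwdriver standing in the block, the other two knives in their places, and the roll of tape where it is.

Things in the scene. Friction and masses are not known exactly. Their poses are not given: they have to be found in the camera images.
- wax_knife: The knife to stow, 38 g, 155 mm: dark wooden octagonal handle, 11 mm across flats, 105 mm long; steel ferrule; flat steel blade 8.5 x 2 mm. Starts blade down in a bore of the block, some 85 mm of handle above it, perhaps slanted a few degrees. Origin: middle of the handle, on its axis. x points to the blade (tip at x = +100 mm, butt at -55 mm); y and z are normal to flats; blade flat in z.
- wax_knife_tip (a point): Tip of that knife's blade, on the axis.
- knife_left: A wax knife of the same kind and with the same axes, lying in the cassette in the left place (at +y of the cassette).
- knife_left_tip (a point): Tip of its blade.
- knife_right: A wax knife of the same kind and with the same axes, lying in the cassette in the right place (at -y of the cassette).
- knife_right_tip (a point): Tip of its blade.
- tool_block: Fixed beech tool block, 100 x 100 x 80 mm high. Origin: centre of its underside, z up. Four bores, 16 mm wide, 70 mm deep, at x = +-26 mm, y = +-26 mm. The wax knife stands in the bore at (+26, +26), the marker at (-26, +26), the screwdriver at (+26, -26); the fourth is empty.
- cassette: Fixed open steel tray, 181 (x) x 136 (y) x 46 mm high, walls 3 mm, floor 10 mm above the bench. Origin: centre of its underside, z up. Two black rails, 6 mm thick, cross it at x = -54 and +10 mm; each has notches at y = -36, 0, +36 mm, 13.6 mm wide with bevelled mouths; notch floors 19 mm, rail tops 29.5 mm above the bench. Knives lie along x in the notches, blade to +x.
- middle_place (a point): The empty middle place, in the middle between the rails, on the axis of a seated handle: at x = -22 mm, y = 0, z = 24.5 mm in the cassette's frame, with the axes of the cassette. A properly stowed knife has its origin here and its x axis along this x.
- left_place (a point): The same for the left place (y = +36 mm).
- right_place (a point): The same for the right place (y = -36 mm).
- bail (a joint): Hinge angle of the cassette's wire bail, rad: 0 = fully down, its bar lying over the middle of the handles; at the start it is open at 2.35 to 2.6 (stop at 2.75), laid back past the blade tips over the far end wall. A stiff hinge: it stays where it is left. It can not close over a knife that is not down in its notches.
- bail_bar (a point): Middle of the bail's crossbar, a round bar 7 mm thick and 117 mm long parallel to the cassette's y, 65 mm from the hinge line. When down its axis is 34.5 mm above the bench, at x = -22 mm of the cassette. When open it is in the air just past the far (+x) end wall, 68 to 82 mm above the bench.
- bail_hinge (a point): Middle of the bail's hinge line, which is parallel to the cassette's y, 34.5 mm above the bench, at x = +43 mm of the cassette.
- paint_marker: Paint marker, 13 mm thick and 133 mm long, standing in the block; leave it. Origin on its surface, half way up.
- screwdriver: Small screwdriver with a handle 12 mm thick, 129 mm long, standing in the block; leave it. Origin on its surface, half way up.
- masking_tape: Roll of masking tape lying flat, 103 mm across, 25 mm high; leave it. Origin: centre of its underside.

How it is judged:
By the outcome, as a careful person would: the job done as asked, in the order asked, and still so for the second after the job is handed in, with the robot touching nothing.
It also fails if it takes over 66 s, if anything falls off the work surface, if the arm or the gripper's body presses on something with over 40 N, if the wrist force passes 120 N, or if a joint passes its speed limit or range.

## Working session

There is one attempt and no reset: what is moved stays moved. The work goes in short steps, each a Python script; the robot and the scene stay as the last script left them, time stands still between calls to the robot, and variables do not carry over. Pictures are saved under pics/ and viewed, at most 10 in all, crops included, and the job is handed in when it is done.

```bash
mkdir -p pics; python3 - <<'E'
from workcell import r, optics
import cv2, numpy as np
for n in ("side","top"):
    im,d=optics.get_image(n); np.savez(f"{n}0.npz",im=im,d=d)
    cv2.imwrite(f"pics/{n}0.png",im[:,:,::-1])
    m=optics.camera_model(n); print(n,{k:np.round(np.array(v),4).tolist() for k,v in m.items()}, -np.array(m["R"]).T@m["t"])
print(r.read_state(), optics.camera_model("wrist"), r.tip_extent)
E
```

```text
side {'K': [[458.9088, 0.0, 323.1223], [0.0, 458.9088, 239.3754], [0.0, 0.0, 1.0]], 'R': [[-0.9107, -0.4125, -0.0199], [-0.2162, 0.5172, -0.8281], [0.3519, -0.7499, -0.5602]], 't': [0.4346, 0.2556, 0.8081]} [0.16670049 0.65307526 0.67299499]
top {'K': [[606.3927, 0.0, 317.4945], [0.0, 606.3927, 251.7598], [0.0, 0.0, 1.0]], 'R': [[0.0157, -0.9998, -0.0076], [-0.998, -0.0152, -0.0614], [0.0613, 0.0086, -0.9981]], 't': [-0.1505, 0.5577, 1.1361]} [ 0.48936416 -0.15177148  1.16698505]
{'time_s': 0.1, 'joint_positions': array([ 9.98016192e-01,  3.42664660e-01,  1.52492053e+00,  2.11933372e-05,
        1.27537712e+00, -1.45962189e-01]), 'dq': array([-1.35065808e-03, -6.40094422e-05, -2.85288128e-03, -5.70321741e-04,
       -1.25901158e-03, -1.07030820e-04]), 'tau': array([ 1.47795447e-03, -4.34448016e+01, -2.46490592e+01, -2.74760368e-04,
        4.61046322e-03, -2.85291918e-06]), 'eef_pos': array([0.21712139, 0.47765347, 0.25568973]), 'eef_rot': array([ 2.11795735e-01,  9.77313715e-01, -6.37519428e-04, -2.50333711e-04]), 'contact_force': array([ 0.91841001, -0.15251848, -0.35189835]), 'torque': array([ 0.00025033, -0.01305807,  0.01184567]), 'grip_force': 0.0, 'grip_width': 0.08499798514843025} {'K': array([[359.36613876,   0.        , 315.53387549],
       [  0.        , 359.36613876, 238.11138453],
       [  0.        ,   0.        ,   1.        ]]), 'tool_from_camera': array([[-1.96542690e-04, -9.58879307e-01, -2.83814086e-01,
         7.35022376e-02],
       [ 9.99999620e-01,  5.26728251e-05, -8.70462425e-04,
        -2.58296436e-05],
       [ 8.49617697e-04, -2.83814149e-01,  9.58878932e-01,
        -1.16783667e-01],
       [ 0.00000000e+00,  0.00000000e+00,  0.00000000e+00,
         1.00000000e+00]])} 0.025
```

View pics/side0.png

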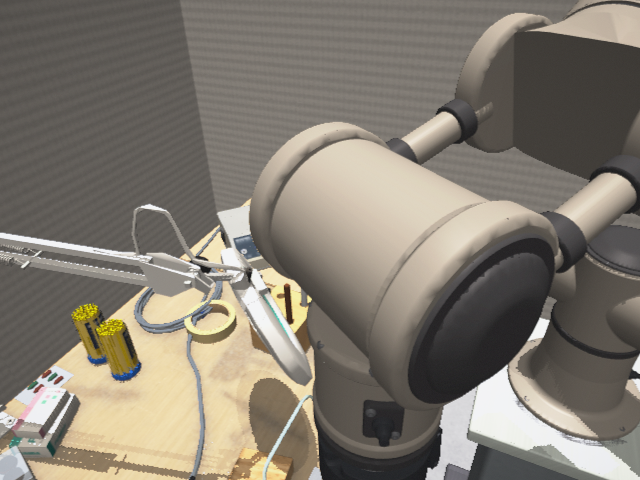

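View pics/top0.png

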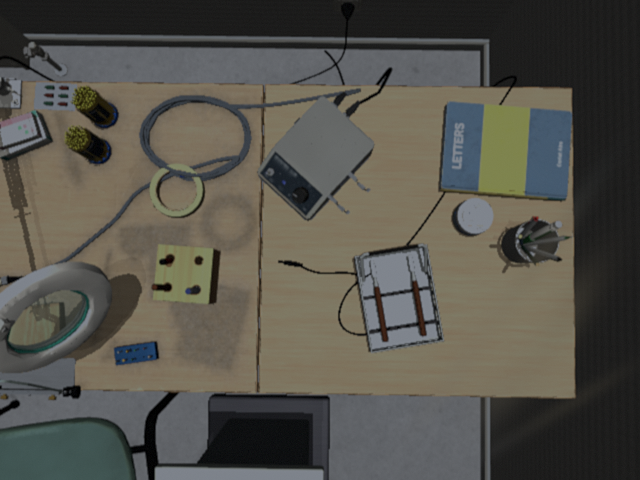

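The top view shows the block near px (185,274), the tape at (177,190) and the cassette at (398,297) with its blades up in the image, which is +x. The arm hides most of the side view. A lamp head stands at (50,315), so I'll check its height and enlarge the crops.

```bash
cat > h.py <<'E'
from workcell import r, optics, command_gripper
import cv2, numpy as np
from scipy.spatial.transform import Rotation as Rn
def cam(n, st=None):
    m=optics.camera_model(n); K=np.array(m["K"])
    if n!="wrist":
        R=np.array(m["R"]).T; c=-R@np.array(m["t"]); return K,R,c
    st=st or r.read_state(); T=np.array(m["tool_from_camera"]); Rt=Rn.from_quat(st["eef_rot"]).as_matrix()
    return K,Rt@T[:3,:3],Rt@T[:3,3]+st["eef_pos"]
def rays(c,uv):
    K,R,_=c; uv=np.atleast_2d(np.array(uv,float)); return (R@np.linalg.inv(K)@np.c_[uv,np.ones(len(uv))].T).T
def onplane(c,uv,z):
    d=rays(c,uv); return c[2]+d*((z-c[2][2])/d[:,2])[:,None]
def cloud(c,d):
    v,u=np.mgrid[:d.shape[0],:d.shape[1]]; P=rays(c,np.c_[u.ravel(),v.ravel()])*d.ravel()[:,None]+c[2]
    return P.reshape(*d.shape,3)
def shot(name):
    st=r.read_state(); c=cam("wrist",st); im,d=optics.get_image("wrist")
    np.savez(name+".npz",im=im,d=d,R=c[1],c=c[2]); cv2.imwrite(f"pics/{name}.png",im[:,:,::-1]); return im,d,c
def load(name):
    z=np.load(name+".npz"); return z["im"],z["d"],(np.array(optics.camera_model("wrist")["K"]),z["R"],z["c"])
def tri(c1,u1,c2,u2):
    d1=rays(c1,u1)[0];d2=rays(c2,u2)[0];s=np.linalg.lstsq(np.c_[d1,-d2],c2[2]-c1[2],rcond=None)[0]
    p,q=c1[2]+s[0]*d1,c2[2]+s[1]*d2; return (p+q)/2,np.linalg.norm(p-q)
def down(a,tilt=None):
    # tool z down, tool y (closing line) at world angle a
    y=np.array([np.cos(a),np.sin(a),0]);z=np.array([0,0,-1.]);x=np.cross(y,z)
    return Rn.from_matrix(np.c_[x,y,z]).as_quat()
E
python3 - <<'E'
from h import *
z=np.load("top0.npz");im,d=z["im"],z["d"];P=cloud(cam("top"),d)
for n,(u0,v0,u1,v1) in dict(lamp=(0,255,112,375),blk=(150,240,220,310),cas=(345,235,445,355),box=(255,90,375,220),cup=(495,215,570,270)).items():
    Q=P[v0:v1,u0:u1].reshape(-1,3);Q=Q[(Q[:,2]>.02)];print(n,Q.min(0).round(3),Q.max(0).round(3),np.median(Q,0).round(3))
Q=P[:,:,2];print("above .2:");m=(Q>.15)&(d>0);k=P[m];print(k.min(0),k.max(0))
a=cv2.resize(im[230:320,140:230],(400,400),interpolation=cv2.INTER_CUBIC);b=cv2.resize(im[235:360,340:450],(352,400),interpolation=cv2.INTER_CUBIC)
cv2.imwrite("pics/crop0.png",np.hstack([a,b])[:,:,::-1])
E
```

```text
lamp [ 0.352 -0.152  0.02 ] [0.526 0.459 1.167] [0.448 0.257 0.251]
blk [ 0.461 -0.152  0.02 ] [0.566 0.151 1.167] [0.513 0.094 0.081]
cas [ 0.376 -0.375  0.02 ] [ 0.576 -0.152  1.167] [ 0.48  -0.292  0.032]
box [ 0.489 -0.246  0.02 ] [ 0.873 -0.026  1.167] [ 0.729 -0.14   0.081]
cup [ 0.489 -0.57   0.02 ] [ 0.62  -0.152  1.167] [ 0.582 -0.536  0.081]
above .2:
[ 0.18741249 -0.66233026  0.15000145] [0.99279722 0.34996039 0.33938395]
```

View pics/crop0.png

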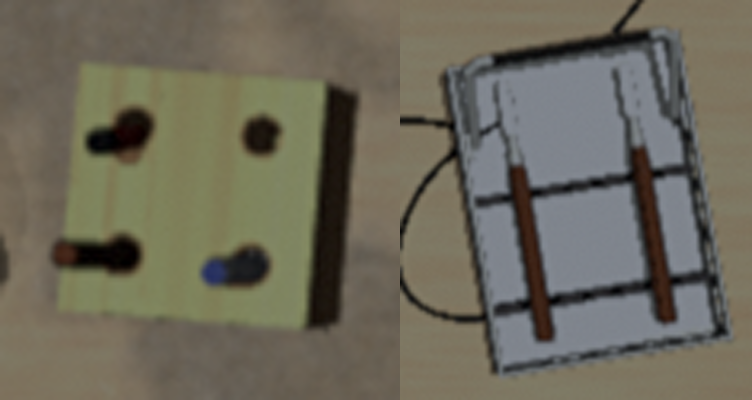

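The knife is the brown-topped tool at the block's lower left, about px (154,287) in the top view. The empty bore is upper right. The cassette's left and right knives have their blades up in the image, and the bail lies at the top. Next I'll check the lamp's extents and what the IK can reach.

```bash
python3 - <<'E'
from h import *
z=np.load("top0.npz");im,d=z["im"],z["d"];P=cloud(cam("top"),d)
m=(d>0)&(P[:,:,2]>.12)&(P[:,:,1]>.0)&(P[:,:,0]<.65);Q=P[m]
for x in np.arange(.2,.66,.04):
    q=Q[(Q[:,0]>=x)&(Q[:,0]<x+.04)]
    if len(q): q2=q[q[:,2]>.2]; print(round(x,2),len(q),"ymin z>.2",q2[:,1].min().round(3) if len(q2) else None,"z",q[:,2].min().round(3),q[:,2].max().round(3))
k=(d>0)&(P[:,:,2]>.1); k[:240]=0;k[310:]=0;k[:,:150]=0;k[:,222:]=0
n,l,s,c=cv2.connectedComponentsWithStats(k.astype(np.uint8))
for i in range(1,n):
    q=P[l==i];print(s[i],q[q[:,2].argmax()].round(3),q.mean(0).round(3))
kp=np.array([.46,.125,.145])
for az in (-20,0,15,30):
  for th in (0,10,20,30,45,60,90,105,120,135):
    a=np.radians(az);t=np.radians(th)
    zt=np.array([np.cos(a)*np.cos(t),np.sin(a)*np.cos(t),-np.sin(t)]); y=np.array([-np.sin(a),np.cos(a),0])
    o=[]
    for s in (1,-1):
        R=np.c_[np.cross(s*y,zt),s*y,zt]; q=Rn.from_matrix(R).as_quat()
        j=r.solve_ik(kp-.006*zt,q); o.append(None if j is None else np.round(j,2).tolist())
    print(az,th,o)
E
```

```text
0.28 12 ymin z>.2 None z 0.121 0.139
0.32 227 ymin z>.2 0.302 z 0.132 0.251
0.36 1660 ymin z>.2 0.275 z 0.144 0.293
0.4 2372 ymin z>.2 0.239 z 0.144 0.334
0.44 2852 ymin z>.2 0.193 z 0.129 0.339
0.48 2386 ymin z>.2 0.187 z 0.12 0.338
0.52 153 ymin z>.2 0.199 z 0.12 0.295
[159 258  12   7  70] [0.533 0.124 0.142] [0.533 0.12  0.128]
[152 284  16   6  89] [0.49  0.123 0.17 ] [0.489 0.123 0.145]
[185 287  12   7  73] [0.486 0.072 0.147] [0.484 0.073 0.131]
-20 0 [[0.62, 0.99, 2.41, 4.13, 1.72, 1.79], [0.62, 0.99, 2.41, 4.13, 1.72, -1.35]]
-20 10 [[0.61, 0.82, 2.43, 4.09, 1.46, 1.66], [0.61, 0.82, 2.43, 4.09, 1.46, -1.48]]
-20 20 [[0.57, 0.64, 2.42, 4.09, 1.18, 1.5], [0.57, 0.64, 2.42, 4.09, 1.18, -1.64]]
-20 30 [None, None]
-20 45 [None, None]
-20 60 [[0.29, 0.27, 2.13, -0.8, 0.43, -0.25], [0.29, 0.27, 2.13, -0.8, 0.43, 2.89]]
-20 90 [[0.1, 0.37, 1.8, -0.0, 0.96, -1.12], [0.1, 0.37, 1.8, -0.0, 0.96, 2.02]]
-20 105 [[0.04, 0.49, 1.64, 0.1, 1.26, -1.22], [0.04, 0.49, 1.64, 0.1, 1.26, 1.92]]
-20 120 [[-0.0, 0.62, 1.48, 0.17, 1.53, -1.27], [-0.0, 0.62, 1.48, 0.17, 1.53, 1.87]]
-20 135 [[-0.
[... 1547 characters left out ...]
.98, 2.67, 2.16, 1.68, -1.99]]
30 20 [[-0.41, 0.7, 2.64, 2.25, 1.34, 1.41], [-0.41, 0.7, 2.64, 2.25, 1.34, -1.74]]
30 30 [[-0.34, 0.47, 2.56, 2.23, 0.97, 1.68], [-0.34, 0.47, 2.56, 2.23, 0.97, -1.46]]
30 45 [[-0.2, 0.27, 2.39, 1.86, 0.51, 2.25], [-0.2, 0.27, 2.39, 1.86, 0.51, -0.89]]
30 60 [[-0.08, 0.22, 2.2, 0.83, 0.39, -2.89], [-0.08, 0.22, 2.2, 0.83, 0.39, 0.25]]
30 90 [[0.1, 0.37, 1.8, -0.0, 0.96, -1.99], [0.1, 0.37, 1.8, -0.0, 0.96, 1.15]]
30 105 [[0.16, 0.5, 1.61, -0.1, 1.27, -1.89], [0.16, 0.5, 1.61, -0.1, 1.27, 1.25]]
30 120 [[0.2, 0.65, 1.43, -0.16, 1.56, -1.85], [0.2, 0.65, 1.43, -0.16, 1.56, 1.29]]
30 135 [[0.23, 0.8, 1.26, -0.21, 1.83, -1.84], [0.23, 0.8, 1.26, -0.21, 1.83, 1.3]]
```

```bash
python3 - <<'E'
from h import *
q=down(np.pi/2)
r.movej([0.998,-0.05,1.6,0,1.55,-0.5]); s=r.read_state();print(s["eef_pos"],s["time_s"])
j=r.solve_ik([.38,.0,.36],q);print(j)
r.movej([0.3,-0.05,1.6,0,1.55,-1.2])
r.reach([.38,.0,.36],q); shot("w1"); r.reach([.38,-.17,.36],q); shot("w2")
s=r.read_state();print(s["eef_pos"],s["time_s"])
E
```

```text
[0.13507105 0.35027546 0.40082829] 0.95
[-2.02432376e-01 -3.17584961e-03  1.66442086e+00 -4.44089210e-16
  1.48034764e+00 -1.77322870e+00]
[ 0.38031696 -0.16850381  0.36023245] 3.5667
```

View pics/w1.png

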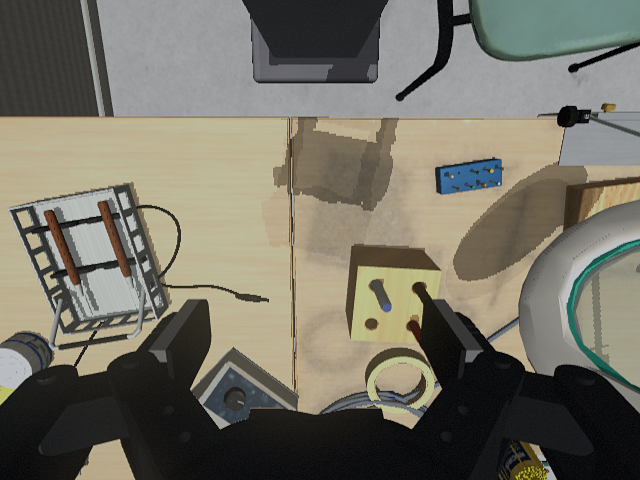

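View pics/w2.png

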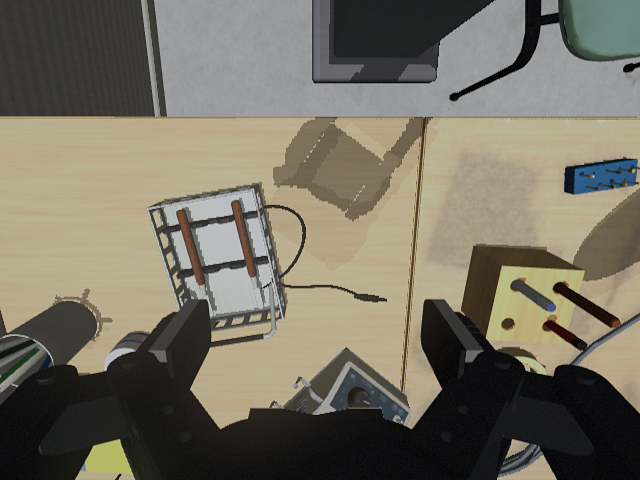

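In w1, tool pixels (410–440, 285–325) are partly behind a finger. In w2 the knife is clear, from its bore at (558,287) to its butt at (618,322). The cassette is complete in both views. Its handles are at w1 (62,246) and (115,238) and at w2 (190,246) and (245,238). The bail bar runs (52,347)-(142,333) in w1.

```bash
cat > meas.py <<'E'
from h import *
def brown(im):
    hsv=cv2.cvtColor(im,cv2.COLOR_RGB2HSV); m=cv2.inRange(hsv,(0,90,25),(14,255,190))
    return cv2.morphologyEx(m,cv2.MORPH_OPEN,np.ones((2,2),np.uint8))
def blobs(im,box,amin=80):
    m=brown(im); k=np.zeros_like(m); u0,v0,u1,v1=box; k[v0:v1,u0:u1]=m[v0:v1,u0:u1]
    n,l,s,c=cv2.connectedComponentsWithStats(k); o=[]
    for i in np.argsort(-s[1:,4])+1:
        if s[i,4]<amin: break
        p=np.argwhere(l==i)[:,::-1].astype(np.float32); (cx,cy),(w,h),_=cv2.minAreaRect(p)
        vx,vy,x0,y0=cv2.fitLine(p,cv2.DIST_L2,0,.01,.01).ravel(); t=(p-[x0,y0])@[vx,vy]
        e=np.array([[x0,y0]+np.array([vx,vy])*t.min(),[x0,y0]+np.array([vx,vy])*t.max()])
        if e[0,1]>e[1,1]: e=e[::-1]
        o.append((e,(w,h),l==i))
    return o
E
python3 - <<'E'
from meas import *
i1,d1,c1=load("w1"); i2,d2,c2=load("w2"); z=np.load("top0.npz"); ct=cam("top")
b1=sorted(blobs(i1,(10,180,160,300)),key=lambda b:b[0][0,0]); b2=sorted(blobs(i2,(150,180,290,300)),key=lambda b:b[0][0,0]); bt=sorted(blobs(z["im"],(345,235,445,355),40),key=lambda b:b[0][0,0])
for b in (b1,b2,bt): print([(x[0].round(1).tolist(),np.round(x[1],1)) for x in b])
for a,b,n in zip(b1,b2,("R","L")):
    for k in (0,1): p,e=tri(c1,a[0][k],c2,b[0][k]); print(n,"far-from-tip" if k==0 else "blade end",p.round(4),round(e,4))
    for bb,dd,cc in((a,d1,c1),(b,d2,c2)):
        q=cloud(cc,dd)[bb[2]]; print("  depth cloud mean",q.mean(0).round(4),np.percentile(q[:,2],95).round(4))
    print("  plane z=.03:",[onplane(cc,bb[0],.03).round(4).tolist() for cc,bb in ((c1,a),(c2,b))])
for b in bt: print("top plane",onplane(ct,b[0],.03).round(4).tolist())
# knife in block
for im,d,c,box in ((i2,d2,c2,(535,275,640,335)),):
    P=cloud(c,d)
    for e,wh,m in blobs(im,box,20):
        q=P[m]; mu=np.median(q,0); _,_,V=np.linalg.svd(q-q.mean(0),full_matrices=False); ax=V[0]*np.sign(V[0,2])
        print("blk",e.round(1).tolist(),np.round(wh,1),q.min(0).round(4),q.max(0).round(4),"axis",ax.round(3),mu.round(4))
        for uv in e: print("   ",c[2].round(3))
print([ (b[0].round(1).tolist(),np.round(b[1],1)) for b in blobs(z["im"],(148,278,175,295),10)])
# bail corner
for uv1,uv2 in (((142,333),(273,335)),):
    print("bail corner",tri(c1,uv1,c2,uv2))
P=cloud(c1,d1); 
for u in range(60,140,10):
    col=P[325:355,u]; k=col[:,2].argmax(); print(u,325+k,col[k].round(4))
E
```

```text
[([[48.099998474121094, 210.6999969482422], [77.80000305175781, 284.70001220703125]], array([79.7,  9.9])), ([[102.19999694824219, 201.89999389648438], [128.1999969482422, 276.8999938964844]], array([79.4,  9.6]))]
[([[180.60000610351562, 210.8000030517578], [201.89999389648438, 285.0]], array([77.2,  8.6])), ([[235.60000610351562, 201.89999389648438], [253.60000610351562, 277.1000061035156]], array([77.4,  8.4]))]
[([[377.1000061035156, 288.0], [386.0, 341.20001220703125]], array([53.9,  5.4])), ([[415.1000061035156, 282.79998779296875], [424.1000061035156, 335.29998779296875]], array([53.3,  5.4]))]
R far-from-tip [ 0.4041 -0.3415  0.0247] 0.0003
R blade end [ 0.508  -0.324   0.0229] 0.0007
  depth cloud mean [ 0.4523 -0.329   0.0292] 0.03
  depth cloud mean [ 0.4498 -0.3301  0.0329] 0.0302
  plane z=.03: [[[0.4028, -0.3375, 0.03], [0.5045, -0.3189, 0.03]], [[0.4032, -0.3395, 0.03], [0.5053, -0.3217, 0.03]]]
L far-from-tip [ 0.3926 -0.2703  0.0245] 0.0002
L blade end [ 0.4956 -0.2522  0.0249] 0.0004
  depth cloud mean [ 0.4395 -0.2593  0.029 ] 0.0302
  depth cloud mean [ 0.4397 -0.
[... 700 characters left out ...]
9  0.477]
    [ 0.307 -0.169  0.477]
blk [[570.9000244140625, 292.20001220703125], [587.2000122070312, 306.6000061035156]] [21.6  5.8] [0.4818 0.1191 0.1012] [0.4878 0.125  0.1319] axis [ 0.095 -0.092  0.991] [0.4835 0.1216 0.118 ]
    [ 0.307 -0.169  0.477]
    [ 0.307 -0.169  0.477]
[([[153.0, 287.5], [158.0, 287.5]], array([3., 5.]))]
bail corner (array([ 0.55815232, -0.22338073,  0.06565209]), np.float64(0.0027125060565400677))
60 348 [ 0.5669 -0.3188  0.0838]
70 346 [ 0.5643 -0.3062  0.0832]
80 345 [ 0.5627 -0.2931  0.0836]
90 344 [ 0.5608 -0.2798  0.0843]
100 341 [ 0.5573 -0.2675  0.0831]
110 340 [ 0.5559 -0.2548  0.0829]
120 337 [ 0.5517 -0.2417  0.0828]
130 327 [0.3065 0.0014 0.477 ]
```

```bash
cat >> h.py <<'E'
def pose(zdir,xdir):
    z=np.array(zdir,float);z/=np.linalg.norm(z);x=np.array(xdir,float);x-=x@z*z;x/=np.linalg.norm(x)
    return Rn.from_matrix(np.c_[x,np.cross(z,x),z]).as_quat()
E
python3 - <<'E'
from meas import *
i2,d2,c2=load("w2"); z=np.load("top0.npz"); ct=cam("top")
L=[]
for d,c in ((d2,c2),(z["d"],ct)):
    P=cloud(c,d); m=(d>0)&(abs(P[...,0]-.487)<.018)&(abs(P[...,1]-.122)<.018)&(P[...,2]>.09)&(P[...,2]<.18)
    v,u=np.nonzero(m); p=np.c_[u,v].astype(np.float32); vx,vy,x0,y0=cv2.fitLine(p,cv2.DIST_HUBER,0,.01,.01).ravel()
    q=P[m]; print(len(p),"slices",[(round(h,3),np.median(q[abs(q[:,2]-h)<.008],0).round(4).tolist()) for h in (.1,.12,.14,.16)],q[:,2].max())
    w=rays(c,[[x0-20*vx,y0-20*vy],[x0+20*vx,y0+20*vy]]); L.append((np.cross(*w),c[2]))
n1,n2=L[0][0],L[1][0]; ax=np.cross(n1,n2); ax/=np.linalg.norm(ax)*np.sign(ax[2])
for h in (.08,.12,.165):
    p=np.linalg.solve(np.array([n1,n2,[0,0,1]]),[n1@L[0][1],n2@L[1][1],h]); print("axis at",h,p.round(4))
print("axis",ax.round(4))
# FK fit from IK samples in plane (j4=0)
A=[];B=[]
for x in (.4,.5,.6):
  for zz in (.1,.25,.35):
    for th in (80,90,105,120):
      t=np.radians(th); j=r.solve_ik([x,0,zz],pose([np.cos(t),0,-np.sin(t)],[-np.sin(t),0,-np.cos(t)]))
      if j is None or abs(j[3])>.01: continue
      a=j[1];b=a+j[2];c=b+j[4]
      A+= [[1,0,np.sin(a),np.sin(b),np.cos(b),np.sin(c)],[0,1,np.cos(a),np.cos(b),-np.sin(b),np.cos(c)]];B+=[x,zz]
s,res,_,_=np.linalg.lstsq(np.array(A),np.array(B),rcond=None); print("FK a,h,L1,L2,e,L3",s.round(4),res,len(B))
for az in (-15,-5,5,15):
  for th in (0,8):
    for zz in (.135,.24):
      a=np.radians(az);t=np.radians(th);zt=np.array([np.cos(a)*np.cos(t),np.sin(a)*np.cos(t),-np.sin(t)])
      j=r.solve_ik(np.array([.487,.122,zz])-.021*zt,pose(zt,[0,0,-1])); print(az,th,zz,None if j is None else j.round(2))
for th in (80,90):
  t=np.radians(th);u=np.array([.9857,.1685,0]);zt=u*np.cos(t)-[0,0,np.sin(t)]
  for p in ([.4,-.12,.03],[.45,-.1,.03],[.45,-.298,.05]):
    j=r.solve_ik(p,pose(zt,u)); print("lay",th,p,None if j is None else j.round(2))
E
```

```text
743 slices [(0.1, [0.484, 0.1212, 0.1005]), (0.12, [0.4843, 0.1211, 0.12]), (0.14, [0.4843, 0.1213, 0.1406]), (0.16, [0.4856, 0.1225, 0.1606])] 0.16533061074126715
98 slices [(0.1, [0.4896, 0.1217, 0.0976]), (0.12, [0.4895, 0.1214, 0.1206]), (0.14, [0.4902, 0.1213, 0.1397]), (0.16, [0.4885, 0.1233, 0.1648])] 0.17032351415652625
axis at 0.08 [0.49   0.1294 0.08  ]
axis at 0.12 [0.4893 0.1288 0.12  ]
axis at 0.165 [0.4885 0.1281 0.165 ]
axis [-0.0187 -0.0152  0.9997]
FK a,h,L1,L2,e,L3 [ 0.0076 -0.0313  0.5008  0.3791  0.0444  0.0313] [] 18
-15 0 0.135 [0.54 1.05 2.44 3.98 1.81 1.83]
-15 0 0.24 [0.54 0.67 2.48 3.94 1.58 1.58]
-15 8 0.135 [0.53 0.9  2.47 3.93 1.59 1.73]
-15 8 0.24 [0.53 0.51 2.46 3.96 1.31 1.44]
-5 0 0.135 [0.36 1.15 2.56 3.66 2.07 1.84]
-5 0 0.24 [0.36 0.71 2.6  3.6  1.73 1.65]
-5 8 0.135 [0.35 0.98 2.59 3.59 1.81 1.75]
-5 8 0.24 [0.35 0.51 2.58 3.59 1.38 1.55]
5 0 0.135 [0.1  1.26 2.64 3.16 2.33 1.58]
5 0 0.24 [0.1  0.78 2.7  3.16 1.9  1.58]
5 8 0.135 [0.1  1.08 2.67 3.16 2.04 1.58]
5 8 0.24 [0.1  0.53 2.66 3.16 1.48 1.57]
15 0 0.135 [-0.19  1.3   2.67  2.52  2.3   1.13]
15 0 0.24 None
15 8 0.135 None
15 8 0.24 [-0.18  0.54  2.69  2.7   1.51  1.53]
lay 80 [0.4, -0.12, 0.03] [-0.56  0.48  2.19  0.33  0.36  0.54]
lay 80 [0.45, -0.1, 0.03] [-0.45  0.52  2.08  0.25  0.41  0.73]
lay 80 [0.45, -0.298, 0.05] [-0.81  0.58  1.82  0.24  0.65  0.41]
lay 90 [0.4, -0.12, 0.03] [-0.48  0.51  2.07 -0.    0.56  0.93]
lay 90 [0.45, -0.1, 0.03] [-0.39  0.56  1.95 -0.    0.63  1.02]
lay 90 [0.45, -0.298, 0.05] [-0.73  0.62  1.72 -0.    0.8   0.67]
```

```bash
cat > fk.py <<'E'
from h import *
D=.0763
def fit():
    A=[];B=[]
    for x in (.4,.5,.6):
      for zz in (.1,.25,.35):
        for th in (90,100,110,125,140):
          t=np.radians(th); ps=np.arcsin(D/x)  # arm plane azimuth -ps
          a=-ps; zt=[np.cos(t)*np.cos(a),np.cos(t)*np.sin(a),-np.sin(t)]
          j=r.solve_ik([x,0,zz],pose(zt,[-np.sin(t)*np.cos(a),-np.sin(t)*np.sin(a),-np.cos(t)]))
          if j is None or abs(j[3])>.02: continue
          a=j[1];b=a+j[2];c=b+j[4]
          A+= [[1,0,np.sin(a),np.sin(b),np.cos(b),np.sin(c),np.cos(c)],[0,1,np.cos(a),np.cos(b),-np.sin(b),np.cos(c),-np.sin(c)]];B+=[np.sqrt(x*x-D*D),zz]
    s,res,rk,_=np.linalg.lstsq(np.array(A),np.array(B),rcond=None); return s,res,rk,len(B)
E
python3 - <<'E'
from fk import *
s,res,rk,n=fit(); print(s.round(4),res,rk,n)
a0,h,L1,L2,e,L3,e3=s
def W(j):
    a=j[1];b=a+j[2]; rr=a0+L1*np.sin(a),a0+L1*np.sin(a)+L2*np.sin(b)+e*np.cos(b); zz=h+L1*np.cos(a),h+L1*np.cos(a)+L2*np.cos(b)-e*np.sin(b)
    c,sn=np.cos(j[0]),np.sin(j[0]); return [np.round([R*c-D*sn,R*sn+D*c,Z],3).tolist() for R,Z in zip(rr,zz)]
for az in (-15,-5,0,5):
  for th in (0,8):
    for zz in (.135,.24):
      a=np.radians(az);t=np.radians(th);zt=np.array([np.cos(a)*np.cos(t),np.sin(a)*np.cos(t),-np.sin(t)])
      j=r.solve_ik(np.array([.487,.126,zz])-.0195*zt,pose(zt,[0,0,-1])); print(az,th,zz,None if j is None else (j.round(2),"elbow,wrist",W(j)))
E
```

```text
[ 0.      0.2229  0.5062  0.3796  0.0465  0.2885 -0.    ] [6.30861552e-11] 7 88
-15 0 0.135 (array([0.55, 1.04, 2.43, 3.98, 1.8 , 1.82]), 'elbow,wrist', [[0.333, 0.293, 0.479], [0.19, 0.206, 0.135]])
-15 0 0.24 (array([0.55, 0.67, 2.47, 3.95, 1.57, 1.57]), 'elbow,wrist', [[0.228, 0.229, 0.62], [0.19, 0.206, 0.24]])
-15 8 0.135 (array([0.54, 0.9 , 2.46, 3.94, 1.58, 1.72]), 'elbow,wrist', [[0.299, 0.269, 0.539], [0.192, 0.205, 0.178]])
-15 8 0.24 (array([0.54, 0.51, 2.45, 3.97, 1.31, 1.43]), 'elbow,wrist', [[0.173, 0.193, 0.665], [0.192, 0.205, 0.283]])
-5 0 0.135 (array([0.37, 1.14, 2.55, 3.67, 2.05, 1.83]), 'elbow,wrist', [[0.399, 0.239, 0.436], [0.18, 0.153, 0.135]])
-5 0 0.24 (array([0.37, 0.71, 2.59, 3.61, 1.71, 1.64]), 'elbow,wrist', [[0.278, 0.191, 0.608], [0.18, 0.153, 0.24]])
-5 8 0.135 (array([0.37, 0.97, 2.57, 3.6 , 1.79, 1.75]), 'elbow,wrist', [[0.362, 0.222, 0.509], [0.183, 0.152, 0.178]])
-5 8 0.24 (array([0.37, 0.51, 2.57, 3.6 , 1.37, 1.54]), 'elbow,wrist', [[0.203, 0.16, 0.665], [0.183, 0.152, 0.283]])
0 0 0.135 (array([0.26, 1.19, 2.59, 3.46, 2.19, 1.76]), 'elbow,wrist
[... 169 characters left out ...]
 0.135 (array([0.25, 1.02, 2.62, 3.41, 1.92, 1.7 ]), 'elbow,wrist', [[0.398, 0.182, 0.488], [0.182, 0.126, 0.178]])
0 8 0.24 (array([0.25, 0.52, 2.61, 3.4 , 1.42, 1.57]), 'elbow,wrist', [[0.223, 0.137, 0.663], [0.182, 0.126, 0.283]])
5 0 0.135 (array([0.12, 1.24, 2.63, 3.19, 2.3 , 1.6 ]), 'elbow,wrist', [[0.466, 0.134, 0.387], [0.18, 0.099, 0.135]])
5 0 0.24 (array([0.12, 0.77, 2.69, 3.18, 1.88, 1.58]), 'elbow,wrist', [[0.34, 0.119, 0.587], [0.18, 0.099, 0.24]])
5 8 0.135 (array([0.12, 1.06, 2.66, 3.18, 2.02, 1.59]), 'elbow,wrist', [[0.43, 0.13, 0.468], [0.183, 0.099, 0.178]])
5 8 0.24 (array([0.12, 0.53, 2.65, 3.18, 1.47, 1.57]), 'elbow,wrist', [[0.243, 0.107, 0.66], [0.183, 0.099, 0.283]])
```

```bash
cat >> h.py <<'E'
def fkt(j):
    a=j[1];b=a+j[2];D=.0763
    f=np.array([np.sin(b),0,np.cos(b)]);p=np.array([np.cos(b),0,-np.sin(b)]);n=np.array([0,1.,0])
    w=np.array([.5062*np.sin(a),D,.2229+.5062*np.cos(a)])+.3796*f+.0465*p
    d=f*np.cos(j[4])+(p*np.cos(j[3])+n*np.sin(j[3]))*np.sin(j[4])
    return [Rn.from_euler("z",j[0]).apply(v) for v in (w,w+.2885*d,d)]
def sweep(a,b,n=9):
    return [np.round(fkt(np.array(a)+(np.array(b)-np.array(a))*t)[1],3).tolist() for t in np.linspace(0,1,n)]
def say(*a):
    s=r.read_state();print(*a,"t",round(s["time_s"],1),s["eef_pos"].round(4),"F",s["contact_force"].round(1),"w",round(s["grip_width"],4),s["grip_force"].round(1) if hasattr(s["grip_force"],"round") else s["grip_force"])
TH0=np.radians(6);AZ=np.radians(-8)
ZG=np.array([np.cos(AZ)*np.cos(TH0),np.sin(AZ)*np.cos(TH0),-np.sin(TH0)]); QG=pose(ZG,[0,0,-1]); KN=np.array([.4872,.126])
def gp(z): return np.array([*KN,z])-.0195*ZG
E
python3 - <<'E'
from h import *
j0=r.read_state()["joint_positions"]; print(fkt(j0)[1],r.read_state()["eef_pos"])
jt=r.solve_ik(gp(.24),QG); print(jt,fkt(jt)[1],gp(.24)); jl=r.solve_ik(gp(.30),QG);print(jl)
w=[-.3,-.2,2.2,jt[3],.35,jt[5]]
for a,b in ((j0,w),(w,jt)): print(sweep(a,b))
if jl is not None: print(sweep(jl,w))
E
```

```text
[ 0.38026032 -0.16858622  0.36023245] [ 0.38031696 -0.16850381  0.36023245]
[0.43096869 0.55331735 2.54101095 3.71539346 1.4263386  1.54500533] [0.46803733 0.12860815 0.24203831] [0.46799556 0.12869901 0.24203831]
[0.43096869 0.30798513 2.49012834 3.76131685 1.18069199 1.37283166]
[[0.38, -0.169, 0.36], [0.463, -0.054, 0.376], [0.529, 0.03, 0.442], [0.57, 0.064, 0.529], [0.586, 0.045, 0.604], [0.581, -0.01, 0.64], [0.559, -0.075, 0.625], [0.527, -0.12, 0.566], [0.49, -0.128, 0.482]]
[[0.49, -0.128, 0.482], [0.507, -0.104, 0.442], [0.519, -0.076, 0.404], [0.524, -0.044, 0.368], [0.523, -0.011, 0.335], [0.516, 0.024, 0.306], [0.504, 0.059, 0.281], [0.488, 0.094, 0.259], [0.468, 0.129, 0.242]]
[[0.468, 0.129, 0.302], [0.485, 0.097, 0.317], [0.498, 0.064, 0.334], [0.508, 0.031, 0.354], [0.513, -0.002, 0.376], [0.515, -0.036, 0.4], [0.511, -0.068, 0.426], [0.503, -0.099, 0.453], [0.49, -0.128, 0.482]]
```

```bash
python3 - <<'E'
from h import *
jt=r.solve_ik(gp(.24),QG)
r.movej([-.3,-.2,2.2,jt[3],.35,jt[5]]); command_gripper(.036,40); r.movej(jt); say("above")
print(r.move_straight(gp(.135),QG,speed=.12,max_force=12)); say("down")
shot("g0")
command_gripper(0.0,40); say("grip"); shot("g1")
print(r.read_state()["torque"])
E
```

```text
above t 8.5 [0.4685 0.1284 0.2425] F [-0.6 -0.1 -0.3] w 0.0358 0.0
False
down t 9.6 [0.4681 0.1285 0.1377] F [-0.3  0.3 -0.1] w 0.0361 0.0
grip t 9.9 [0.4681 0.1288 0.1376] F [ 0.8 -0.3  2.2] w 0.0093 40.980180103797466
[0.10017086 0.10144319 0.04410958]
```

View pics/g1.png

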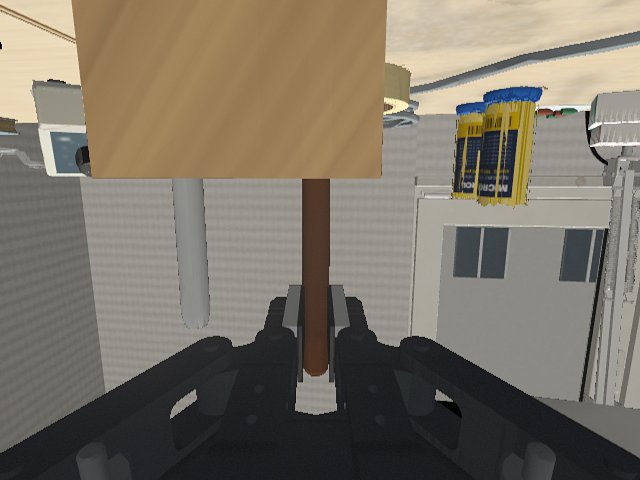

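The knife is held between the pads at column 315, running from (315,178) at the block to its butt at (315,370). Next I'll measure its depth in the tool frame, then lift.

```bash
cat > held.py <<'E'
from meas import *
def held(name,box=(285,100,350,400)):
    im,d,_=load(name); T=np.array(optics.camera_model("wrist")["tool_from_camera"]); K=np.array(optics.camera_model("wrist")["K"])
    P=cloud((K,T[:3,:3],T[:3,3]),d); m=(brown(im)>0)&(d>0)&(d<.4); k=np.zeros_like(m);u0,v0,u1,v1=box;k[v0:v1,u0:u1]=m[v0:v1,u0:u1]
    q=P[k]; q=q[(abs(q[:,1])<.02)&(q[:,2]<.05)&(q[:,2]>-.02)]; return q
E
python3 - <<'E'
from held import *
q=held("g1"); print(len(q),q.min(0).round(4),q.max(0).round(4))
for x in np.arange(-.03,.06,.01):
    s=q[abs(q[:,0]-x)<.004]
    if len(s): print(round(x,3),"z min",np.percentile(s[:,2],2).round(4),"y",s[:,1].min().round(4),s[:,1].max().round(4),len(s))
print(say("lift0")); r.move_straight(gp(.30),QG,speed=.12,max_force=15); say("lift"); shot("g2")
q=held("g2"); print(len(q),q.min(0).round(4),q.max(0).round(4))
for x in np.arange(-.03,.06,.01):
    s=q[abs(q[:,0]-x)<.004]
    if len(s): print(round(x,3),"z min",np.percentile(s[:,2],2).round(4),"y",s[:,1].min().round(4),s[:,1].max().round(4),len(s))
E
```

```text
4766 [-0.0279 -0.0048 -0.0031] [0.0559 0.0059 0.0247]
-0.03 z min 0.0126 y -0.003 0.0043 33
-0.02 z min 0.0117 y -0.0048 0.0052 395
-0.01 z min -0.0013 y -0.0039 0.0049 398
0.0 z min 0.0125 y -0.0038 0.0049 413
0.01 z min 0.0145 y -0.0046 0.0059 434
0.02 z min 0.0156 y -0.0046 0.0059 492
0.03 z min 0.0164 y -0.0045 0.0058 513
0.04 z min 0.0177 y -0.0048 0.0056 526
0.05 z min 0.0186 y -0.0048 0.0056 560
lift0 t 10.0 [0.4681 0.1288 0.1376] F [1.  0.6 2.8] w 0.0091 40.989957300480455
None
lift t 11.5 [0.4679 0.1286 0.3013] F [ 0.5  0.1 -1.3] w 0.0095 40.95904632937163
6118 [-0.0284 -0.0048 -0.0031] [0.0764 0.0059 0.0274]
-0.03 z min 0.0131 y -0.0039 0.0048 36
-0.02 z min 0.0115 y -0.0044 0.0056 402
-0.01 z min -0.0015 y -0.0038 0.0051 400
0.0 z min 0.012 y -0.0038 0.0049 398
0.01 z min 0.0145 y -0.0046 0.0059 432
0.02 z min 0.0157 y -0.0045 0.0054 475
0.03 z min 0.0167 y -0.0048 0.0058 505
0.04 z min 0.0176 y -0.0044 0.0057 522
0.05 z min 0.0187 y -0.0044 0.0055 536
```

```bash
python3 - <<'E'
from h import *
j=r.read_state()["joint_positions"]
for phi in (30,45,60):
    f=np.radians(phi);u=np.array([np.cos(f),np.sin(f),0]);t=np.radians(6.2);zt=u*np.sin(t)-np.array([0,0,np.cos(t)])
    for z in (.12,.025): 
        jl=r.solve_ik([.385,-.13,z],pose(zt,u)); print(phi,z,None if jl is None else jl.round(2))
w1=[-.3,-.2,2.2,j[3],.35,j[5]]; print(sweep(j,w1)); 
w2=[-.35,-.2,2.2,0,.4,.8]; print(sweep(w1,w2)); print(sweep(w2,jl))
E
```

```text
30 0.12 [-0.59  0.29  2.07  0.14  0.74  0.36]
30 0.025 [-0.59  0.5   2.15  0.22  0.45  0.26]
45 0.12 [-0.59  0.3   2.05  0.15  0.78  0.09]
45 0.025 [-0.59  0.5   2.14  0.23  0.49 -0.  ]
60 0.12 [-0.59  0.31  2.03  0.15  0.81 -0.17]
60 0.025 [-0.59  0.51  2.12  0.21  0.53 -0.25]
[[0.468, 0.129, 0.301], [0.485, 0.096, 0.316], [0.498, 0.062, 0.332], [0.507, 0.028, 0.352], [0.512, -0.006, 0.374], [0.513, -0.04, 0.397], [0.509, -0.072, 0.423], [0.501, -0.103, 0.451], [0.488, -0.131, 0.479]]
[[0.488, -0.131, 0.479], [0.507, -0.096, 0.497], [0.52, -0.054, 0.495], [0.522, -0.014, 0.473], [0.514, 0.014, 0.436], [0.496, 0.022, 0.392], [0.471, 0.009, 0.349], [0.444, -0.025, 0.318], [0.421, -0.072, 0.306]]
[[0.421, -0.072, 0.306], [0.426, -0.085, 0.271], [0.428, -0.096, 0.235], [0.427, -0.106, 0.199], [0.423, -0.115, 0.163], [0.417, -0.122, 0.128], [0.408, -0.127, 0.092], [0.398, -0.129, 0.058], [0.385, -0.13, 0.025]]
```

```bash
cat >> h.py <<'E'
PH=np.radians(40);UL=np.array([np.cos(PH),np.sin(PH),0]);_t=np.radians(6.2);QL=pose(UL*np.sin(_t)-np.array([0,0,np.cos(_t)]),UL)
PL=np.array([.385,-.13,0])
E
python3 - <<'E'
from h import *
j=r.read_state()["joint_positions"]
r.movej([-.3,-.2,2.2,j[3],.35,j[5]]); r.movej([-.35,-.2,2.2,0,.4,.8])
r.reach(PL+[0,0,.07],QL); say("hover")
r.move_straight(PL+[0,0,.034],QL,speed=.12,max_force=8); say()
print(r.move_straight(PL+[0,0,.019],QL,speed=.03,max_force=5)); say("touch"); 
im,d,c=shot("l0")
E
```

```text
hover t 16.9 [ 0.3854 -0.1301  0.0705] F [-0.1 -0.5 -0.2] w 0.0094 40.915887197479606
t 17.4 [ 0.3853 -0.1298  0.0348] F [-0.4  0.1 -1. ] w 0.0092 40.91519622132182
True
touch t 17.7 [ 0.3857 -0.1305  0.0261] F [-0.4 -0.2  1.6] w 0.0094 42.02621954900678
```

```bash
cat > lying.py <<'E'
from meas import *
def lying(name,zmax=.03,box=None):
    im,d,c=load(name); P=cloud(c,d); m=(brown(im)>0)&(d>0)&(P[...,2]<zmax)&(P[...,2]>.003)&(P[...,1]>-.2)&(P[...,1]<.04)&(P[...,0]<.52)&(P[...,0]>.3)
    n,l,s,_=cv2.connectedComponentsWithStats(m.astype(np.uint8)); i=s[1:,4].argmax()+1; return P[l==i],np.argwhere(l==i)[:,::-1],c
E
python3 - <<'E'
from lying import *
q,px,c=lying("l0"); t=(q[:,:2]-PL[:2])@UL[:2]
for a in np.arange(-.04,.1,.01):
    s=q[abs(t-a)<.004]
    if len(s): print(round(a,3),len(s),"top z",np.percentile(s[:,2],90).round(4))
E
```

```text
-0.03 30 top z 0.0092
-0.02 400 top z 0.0108
-0.01 402 top z 0.0113
0.0 394 top z 0.011
0.01 431 top z 0.0109
0.02 483 top z 0.0108
0.03 481 top z 0.0109
0.04 528 top z 0.0109
0.05 558 top z 0.0109
0.06 549 top z 0.011
0.07 563 top z 0.0108
0.08 68 top z 0.0098
```

```bash
cat >> h.py <<'E'
def up(phi): # tool straight down, tool x at angle phi
    return pose([0,0,-1],[np.cos(phi),np.sin(phi),0])
E
python3 - <<'E'
from lying import *
command_gripper(.034); s=r.read_state(); zt=Rn.from_quat(QL).apply([0,0,1])
r.move_straight(s["eef_pos"]-zt*.06,QL,speed=.12); y=.17
r.reach([.42,-.16,.23],up(y)); shot("v1"); r.reach([.42,-.25,.23],up(y)); shot("v2"); say()
E
python3 - <<'E'
from lying import *
i1,d1,c1=load("v1");i2,d2,c2=load("v2")
for i,n in((i1,"v1"),(i2,"v2")):
    print(n,[(b[0].round(1).tolist(),np.round(b[1],1).tolist()) for b in blobs(i,(0,0,640,420),200)])
cv2.imwrite("pics/v12.png",cv2.resize(np.hstack([i1,i2]),(800,300),interpolation=cv2.INTER_AREA)[:,:,::-1])
E
```

```text
t 20.1 [ 0.4192 -0.2495  0.2285] F [-0.3  0.6 -0.1] w 0.0341 0.0
v1 [([[522.7999877929688, 148.1999969482422], [505.1000061035156, 262.29998779296875]], [14.8, 115.5]), ([[439.8999938964844, 147.60000610351562], [429.5, 261.29998779296875]], [13.1, 114.1]), ([[238.5, 169.0], [296.5, 260.8999938964844]], [108.8, 11.5])]
v2 [([[421.0, 128.6999969482422], [412.70001220703125, 246.10000610351562]], [13.1, 117.7]), ([[140.39999389648438, 151.39999389648438], [205.6999969482422, 246.1999969482422]], [115.2, 12.3]), ([[336.8999938964844, 128.89999389648438], [335.20001220703125, 245.0]], [116.0, 11.0])]
```

View pics/v12.png

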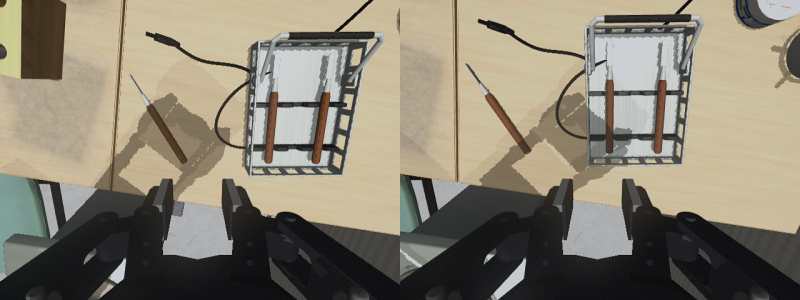

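The knife lies flat on the bench with its handle at v1 (238,169)-(296,261), clear of the cable. In both views the cassette holds two handles with the middle free, and the bail bar lies past the far wall.

```bash
python3 - <<'E'
from lying import *
i1,d1,c1=load("v1");i2,d2,c2=load("v2")
f=lambda i:sorted(blobs(i,(0,0,640,420),200),key=lambda b:b[0][0,0])
M=[]
for n,a,b in zip(("knife","L","R"),f(i1),f(i2)):
    e=[tri(c1,a[0][k],c2,b[0][k]) for k in (0,1)]; p=np.array([x[0] for x in e]); D=p[0]-p[1]
    print(n,"blade end",p[0].round(4),"butt",p[1].round(4),"mid",p.mean(0).round(4),"yaw",np.degrees(np.arctan2(D[1],D[0])).round(2),"len",np.linalg.norm(D).round(4),"err",[round(x[1],4) for x in e])
    zz=.007 if n=="knife" else .0265
    for c,o in((c1,a),(c2,b)): q=onplane(c,o[0],zz); print("   plane mid",q.mean(0).round(4), np.degrees(np.arctan2(*(q[0]-q[1])[[1,0]])).round(2))
    M.append(p.mean(0))
print("middle",((M[1]+M[2])/2).round(4),np.linalg.norm(M[1]-M[2]))
for dd,cc in((d1,c1),(d2,c2)):
    P=cloud(cc,dd); m=(P[...,2]>.07)&(P[...,2]<.095)&(dd>0)&(abs(P[...,0]-.56)<.03)&(P[...,1]<-.2)&(P[...,1]>-.36); q=P[m]; k=np.polyfit(q[:,1],q[:,0],1)
    print("bar n",len(q),"x at y=-.279:",np.polyval(k,-.279).round(4),"slope",k[0].round(3),"z",np.percentile(q[:,2],[50,98]).round(4),"y",q[:,1].min().round(3),q[:,1].max().round(3))
E
```

```text
knife blade end [ 0.4435 -0.0811  0.0053] butt [ 0.3633 -0.1487  0.0084] mid [ 0.4034 -0.1149  0.0068] yaw 40.11 len 0.105 err [np.float64(0.0007), np.float64(0.0)]
   plane mid [ 0.4031 -0.1151  0.007 ] 39.85
   plane mid [ 0.4034 -0.1152  0.007 ] 39.22
L blade end [ 0.4936 -0.255   0.0232] butt [ 0.3914 -0.2723  0.0265] mid [ 0.4425 -0.2637  0.0249] yaw 9.61 len 0.1037 err [np.float64(0.0004), np.float64(0.0002)]
   plane mid [ 0.4426 -0.2631  0.0265] 10.2
   plane mid [ 0.4424 -0.2636  0.0265] 9.74
R blade end [ 0.5056 -0.3258  0.0236] butt [ 0.4018 -0.3446  0.0235] mid [ 0.4537 -0.3352  0.0236] yaw 10.27 len 0.1055 err [np.float64(0.0001), np.float64(0.0)]
   plane mid [ 0.4541 -0.3335  0.0265] 10.25
   plane mid [ 0.454  -0.3343  0.0265] 10.27
middle [ 0.4481 -0.2994  0.0242] 0.07239757721551052
bar n 2386 x at y=-.279: 0.5588 slope -0.179 z [0.0823 0.0844] y -0.34 -0.218
bar n 2535 x at y=-.279: 0.5587 slope -0.178 z [0.0823 0.0845] y -0.34 -0.219
```

```bash
python3 - <<'E'
from held import *
k=np.array([.4042,-.1139,0]); q=up(np.radians(40.1)); y=.171; pl=np.array([.449,-.2982,0])
r.reach(k+[0,0,.085],q); 
print(r.move_straight(k+[0,0,.0265],q,speed=.1,max_force=6)); say("at knife")
command_gripper(0,50); say("grip"); zg=r.read_state()["eef_pos"][2]
r.move_straight(k+[0,0,.13],q,speed=.15); shot("h0"); say("lifted")
r.reach(pl+[0,0,.13],up(y)); say("hover"); shot("h1")
print("zg",zg)
p=held("h0"); 
for x in np.arange(-.06,.07,.02):
    s=p[abs(p[:,0]-x)<.004]
    if len(s): print(round(x,3),"ztop",np.percentile(s[:,2],5).round(4),"y",s[:,1].mean().round(4),len(s))
print(p[:,0].min(),p[:,0].max())
E
```

```text
False
at knife t 21.6 [ 0.4047 -0.1144  0.027 ] F [0.2 0.5 0.7] w 0.0339 0.0
grip t 21.9 [ 0.4047 -0.1142  0.0273] F [-0.2  0.3  6.5] w 0.0089 49.50052008032799
lifted t 22.8 [ 0.4036 -0.1136  0.1292] F [-0.1 -0.1 -0.1] w 0.0091 48.806211836636066
hover t 23.6 [ 0.4483 -0.2968  0.1291] F [-0.6  0.2 -0.5] w 0.0093 48.80979208275676
zg 0.027283741029207283
-0.04 ztop 0.0161 y -0.0003 332
-0.02 ztop 0.0161 y -0.0003 343
0.0 ztop 0.0144 y -0.0001 377
0.02 ztop 0.0163 y -0.0002 480
0.04 ztop 0.0163 y -0.0003 524
-0.046606150244396946 0.05177985233079667
```

```bash
python3 - <<'E'
from lying import *
i,d,c=load("h1")
bs=sorted(blobs(i,(0,0,640,420),150),key=lambda b:b[0][0,0])
T=None
for b in bs: print(b[0].round(1).tolist(),np.round(b[1],1))
P=cloud(c,d); s=r.read_state(); print(s["eef_pos"])
u=np.array([np.cos(.171),np.sin(.171)]);n=np.array([-u[1],u[0]])
for b in bs:
    q=P[b[2]]; zt=np.median(q[:,2]); e=onplane(c,b[0],zt-.002); rel=(e[:,:2]-s["eef_pos"][:2]); print("z",zt.round(4),"along",(rel@u).round(4),"lat",(rel@n).round(4))
cv2.imwrite("pics/h1s.png",i[:,:,::-1])
E
```

```text
[[260.1000061035156, 165.10000610351562], [267.5, 319.0]] [154.   17.4]
[[317.0, 186.0], [316.20001220703125, 414.0]] [228.  27.]
[[379.8999938964844, 164.6999969482422], [372.20001220703125, 321.0]] [ 17.4 156.5]
[ 0.44849248 -0.29633679  0.12947599]
z 0.0289 along [ 0.0515 -0.0519] lat [0.0337 0.0332]
z 0.1116 along [ 0.0514 -0.0546] lat [-0.0004 -0.0002]
z 0.0287 along [ 0.0518 -0.0534] lat [-0.0382 -0.0384]
```

View pics/h1s.png

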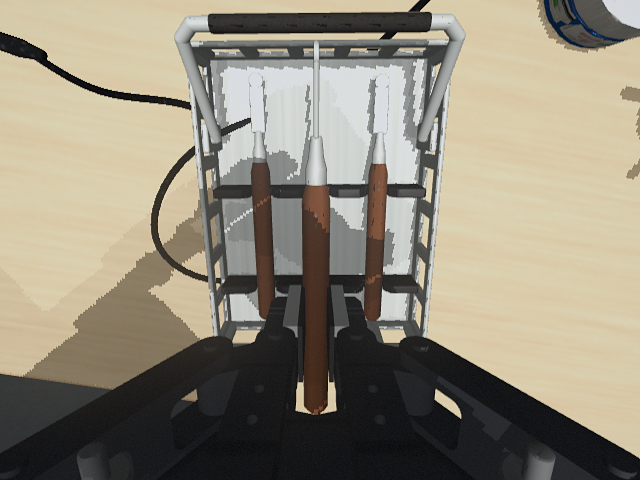

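The held knife lies parallel to and centred between the other two, with its blade the same way, at column 316 against neighbours at 264 and 376. It needs about 2 mm toward the right place. I'll correct for that and lower it.

```bash
python3 - <<'E'
from h import *
q=up(.171); t=np.array([.4495,-.2985,.065])
r.move_straight(t,q,speed=.12,max_force=10); r.hold(.2); s=r.read_state()["eef_pos"]; say("pre")
off=t-s; off[2]=0
r.move_straight(t+off,q,speed=.05,max_force=10); r.hold(.1); say("pre2")
g=np.array([.4495,-.2985,.0455])+off
print(r.move_straight(g,q,speed=.04,max_force=8)); r.hold(.1); say("down"); shot("p0")
E
python3 - <<'E'
from lying import *
i,d,c=load("p0"); P=cloud(c,d)
u=np.array([np.cos(.171),np.sin(.171)]);n=np.array([-u[1],u[0]]);s=r.read_state()["eef_pos"]
for b in sorted(blobs(i,(0,0,640,420),150),key=lambda b:b[0][0,0]):
    q=P[b[2]];rel=q[:,:2]-s[:2]; print("z",np.percentile(q[:,2],[50,90]).round(4),"lat",(np.median(rel@n)).round(4),"along",np.percentile(rel@u,[1,99]).round(4))
    a=rel@u; print("   top z by along:",[(round(x,2),np.percentile(q[abs(a-x)<.005,2],85).round(4)) for x in (-.03,.0,.02,.04) if (abs(a-x)<.005).any()])
E
```

```text
pre t 24.6 [ 0.4499 -0.2988  0.0659] F [-0.5  0.1 -0.7] w 0.009 48.81339356303215
pre2 t 24.9 [ 0.4491 -0.2983  0.0651] F [-0.3 -0.2  0. ] w 0.009 48.81354896351695
True
down t 25.5 [ 0.4488 -0.298   0.0462] F [-2.5  0.4  7.1] w 0.0092 49.58588059991598
z [0.0287 0.0299] lat 0.0345 along [-0.0159  0.052 ]
   top z by along: [(-0.03, np.float64(0.0105)), (0.0, np.float64(0.0296)), (0.02, np.float64(0.0296)), (0.04, np.float64(0.0297))]
z [0.0287 0.0299] lat -0.0 along [-0.0507  0.0509]
   top z by along: [(-0.03, np.float64(0.0298)), (0.0, np.float64(0.0298)), (0.02, np.float64(0.0295)), (0.04, np.float64(0.0296))]
z [0.0286 0.0298] lat -0.0352 along [-0.0156  0.052 ]
   top z by along: [(0.0, np.float64(0.0296)), (0.02, np.float64(0.0296)), (0.04, np.float64(0.0296))]
```

```bash
cat >> h.py <<'E'
US=np.array([np.cos(.171),np.sin(.171),0]); HG=np.array([.5156,-.2868,.0345]); QB=up(.171+np.pi/2)
def bar(th): return HG+.065*(-np.cos(th)*US+np.array([0,0,np.sin(th)]))
E
python3 - <<'E'
from lying import *
command_gripper(.022); q=up(.171); s=r.read_state()["eef_pos"]; r.move_straight([s[0],s[1],.15],q,speed=.15); shot("r0"); say("rel")
th0=np.pi-np.arcsin(.0465/.065); b=bar(th0); print("bar",b,th0)
r.reach(b+[0,0,.06],QB); command_gripper(.034,40)
r.hold(.15); off=b+[0,0,.06]-r.read_state()["eef_pos"]; off[2]=0; print("off",off)
print(r.move_straight(b+off+[0,0,.017],QB,speed=.1,max_force=6)); say("at bar"); shot("b0")
i,d,c=load("r0"); P=cloud(c,d)
for bb in sorted(blobs(i,(0,0,640,420),150),key=lambda b:b[0][0,0]):
    k=P[bb[2]];print("z",np.percentile(k[:,2],[10,50,90]).round(4),k.mean(0).round(4),np.round(bb[1],1), bb[0].round(1).tolist())
P=cloud(*[load("b0")[k] for k in (2,1)]); d=load("b0")[1]
m=(d>0)&(P[...,2]>.07)&(P[...,2]<.09)&(np.linalg.norm(P[...,:2]-b[:2],axis=2)<.07); p=P[m]-b; print(len(p)); a=p@US; la=p[:,1]
if len(p): print("bar along-x offset pctl",np.percentile(a,[5,50,95]).round(4))
E
```

```text
rel t 26.7 [ 0.4479 -0.2972  0.1489] F [-0.6 -0.1  0.1] w 0.022 0.0
bar [ 0.5603551 -0.2790714  0.081    ] 2.3444182535431812
off [6.56072735e-05 8.68885556e-05 0.00000000e+00]
False
at bar t 29.0 [ 0.5606 -0.2791  0.0982] F [ 0.4 -0.3 -0.9] w 0.0343 0.0
z [0.0268 0.029  0.0301] [ 0.4441 -0.2638  0.031 ] [130.3  15.9] [[263.6000061035156, 166.89999389648438], [270.0, 297.0]]
z [0.0267 0.0288 0.0299] [ 0.4496 -0.2981  0.0292] [145.  15.] [[318.3999938964844, 163.0], [317.5, 308.0]]
z [0.0266 0.0288 0.03  ] [ 0.4603 -0.3329  0.029 ] [ 15.9 137.1] [[373.70001220703125, 161.8000030517578], [367.8999938964844, 298.70001220703125]]
5940
bar along-x offset pctl [-0.0203 -0.0001  0.0187]
```

View pics/b0.png

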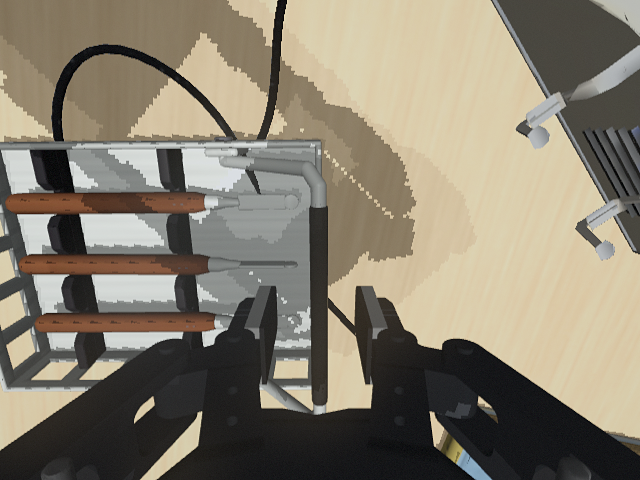

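The knife is seated between its neighbours and has been released. The bar, at column 318, stands centred between the open fingers, so I'll grip it and swing it over.

```bash
python3 - <<'E'
from h import *
command_gripper(0,40); say("gripped")
for th in np.linspace(2.3444,.5,8)[1:]:
    hit=r.move_straight(bar(th)+[0,0,.017],QB,speed=.12,max_force=35); say(round(th,2),hit)
    if hit: break
E
```

```text
gripped t 29.4 [ 0.5611 -0.2792  0.0989] F [2.2 0.1 2.8] w 0.0036 39.16185915470123
2.08 False t 29.7 [ 0.5476 -0.2817  0.1093] F [4.3 1.8 5. ] w 0.0042 39.988811016082764
1.82 False t 30.0 [ 0.5317 -0.2845  0.1153] F [ 1.5 -0.   7.1] w 0.0044 40.3310090303421
1.55 False t 30.3 [ 0.5141 -0.2876  0.1169] F [-0.4 -1.3  7.6] w 0.0042 40.657392740249634
1.29 False t 30.6 [ 0.4973 -0.2905  0.1138] F [-0.1 -4.5  4.2] w 0.004 40.40616810321808
1.03 False t 30.9 [ 0.4821 -0.293   0.1064] F [ 0.7 -4.5 -0.3] w 0.0039 40.07180392742157
0.76 False t 31.2 [ 0.4695 -0.295   0.0955] F [ 2.6 -3.7 -2.8] w 0.0036 39.909260272979736
0.5 False t 31.5 [ 0.46   -0.2966  0.0817] F [ 3.7 -4.  -4.8] w 0.0042 40.03147780895233
```

```bash
python3 - <<'E'
from h import *
command_gripper(.022); s=r.read_state()["eef_pos"]; r.move_straight([s[0],s[1],.115],QB,speed=.15); command_gripper(0,40)
b=bar(.2)
r.move_straight([b[0],b[1],.1],QB,speed=.12); say("above")
b0=bar(0.08); hit=r.move_straight([b0[0],b0[1],.058],QB,speed=.05,max_force=22); say("pressed",hit)
r.move_straight([b0[0],b0[1],.13],QB,speed=.15); 
r.reach([.40,-.28,.24],up(.171)); shot("e0"); say("end")
E
python3 - <<'E'
from lying import *
i,d,c=load("e0"); P=cloud(c,d)
for b in sorted(blobs(i,(0,0,640,420),60),key=lambda b:b[0][0,0]): print(b[0].round(1).tolist(),np.round(b[1],1),np.percentile(P[b[2]][:,2],[50,90]).round(4))
m=(d>0)&(P[...,2]>.033)&(P[...,2]<.09)&(abs((P-np.array([.4515,-.2979,0]))@np.array([-np.sin(.171),np.cos(.171),0]))<.05)
q=P[m]-np.array([.4515,-.2979,0]); a=q@US; k=abs(a)<.03; print("bar z",np.percentile(q[k,2],[50,90,98]).round(4),"cx",np.percentile(a[k]-.022,[5,50,95]).round(4),k.sum())
E
```

```text
above t 32.8 [ 0.4523 -0.2973  0.0994] F [1.  0.6 0.2] w 0.0002 0.0
pressed True t 33.5 [ 0.4517 -0.2977  0.0621] F [-1.9  2.5 11.7] w -0.0 6.0432784259319305
end t 35.5 [ 0.3999 -0.2799  0.2393] F [ 0.  -0.6 -0.1] w -0.0005 0.0
[[306.3999938964844, 100.0], [306.6000061035156, 156.0]] [56. 11.] [0.0286 0.03  ]
[[306.79998779296875, 165.0], [306.8999938964844, 218.0]] [53. 11.] [0.0288 0.03  ]
[[345.8999938964844, 163.89999389648438], [343.8999938964844, 219.10000610351562]] [11.4 55.2] [0.0287 0.0301]
[[347.29998779296875, 101.9000015258789], [346.1000061035156, 155.10000610351562]] [53. 12.] [0.0287 0.03  ]
[[386.3999938964844, 163.6999969482422], [383.5, 218.1999969482422]] [11.9 54.5] [0.0285 0.03  ]
[[389.3999938964844, 100.80000305175781], [386.6000061035156, 155.3000030517578]] [12.6 54.6] [0.0285 0.0299]
bar z [0.0368 0.0379 0.0386] cx [-0.0254 -0.0219 -0.0187] 954
```

View pics/e0.png

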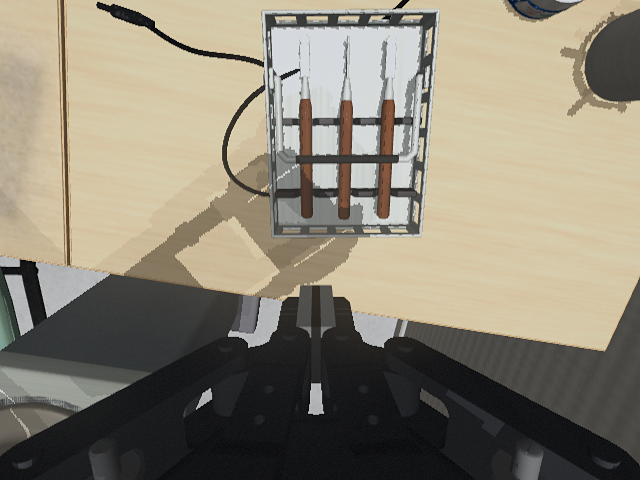

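The bar at (345,159) lies across all three handles. Its top is at 38 mm and it is at x = −22 mm, so it is fully down. The three knives are level and parallel, with their blades the same way. Handing in.

```bash
python3 -c "
from workcell import r
print(r.finish_job())"
```

```text
the job is handed in; nothing more can be done
None
```

The job is handed in at about 35.5 s of the 66 s: in the last picture the knife sits level in the middle place with its blade the same way as the other two, and the bail is fully down. The block and the tape roll were not photographed again after the knife was pulled.

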